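# Hold the bar lamp over the glue-up

## Robot

A 7-joint arm with a two-finger parallel gripper is mounted at the origin on the work surface. World frame = base frame: x ahead of the robot, y to its left, z up, the work surface at z = 0. Lengths are in m, angles in rad, forces in N, time in s.
With the tool pointing down it reaches from about 0.35 to 0.9 m from the base axis. Payload 19.9 kg.
Tool frame: the origin (TCP) lies on the centre line of the jaws, within the pads' length; the fingertips stand 19 mm ahead of it and the grasp point (between the pads) is the TCP; z points along the fingers, y is the line along which they close (so a half turn about z gives the same grasp; the last joint's range is limited). The gripper opens to 94 mm and grips with 3 to 60 N. Pads are 16 mm wide; open, the fingers measure 119 mm over their backs; the gripper's body (75 mm by 177 mm) begins 78 mm behind the grasp point.
Start: joints at [1.185, 0.417, -0.01, 1.614, 0.005, 1.111, -0.053], TCP at [0.211, -0.588, 0.224] pointing down, gripper open.
Joint ranges: [-2.81, 2.81], [-0.39, 2.02], [-1.27, 1.25], [0.06, 2.57], [-1.19, 4.33], [0.19, 2], [-2.82, 2.82]. Speed limits (rad/s): [1.89, 1.89, 2.39, 2.39, 3.01, 3.01, 3.01].

## Interface

Orientations are given as a unit quaternion [x, y, z, w].
In Python, from station import telemetry, optics, ticket gives the robot as it stands.
- The arm moves only by the tool play_rows, never from a script. Its argument "rows" is a list of rows, each an object of numbers: "dx", "dy", "dz": the shift along the world's x, y, z scaled (see below); "ax", "ay", "az": the turn, a rotation vector about the world's x, y, z scaled (see below). A call has 1 to 20 rows; each row shifts and turns the commanded pose from where the row before left it; what a row does not reach is not made up. The controller multiplies each number of a shift by 0.1 m and each number of a turn by 180 degrees. A row lasts 1/10 s, in which the tool goes at most 50 mm and 8.59 degrees, less where a joint would pass 70% of its speed; a pose out of reach is approached as far as the arm can. A call with a number of a shift or a turn outside -1 to 1 is refused whole. A call with a gripper value outside its range is refused whole. "grip" is the finger opening in mm, from 0 to 94, set as the call begins (left out, the last holds). The fingers move at their own pace and stop on an object; "grip_force" is the grip in N (left out, the last holds). Time passes only in rows, so rows that do not move let the fingers close. It gives the time, the measured TCP pose, the force, the opening and the grip force at its end, in the units of the state.
- telemetry.get_obs(): the state, without advancing time (a new reading comes with each control period).
- optics.grab_frame(name): name is "scene" or "top" or "wrist"; returns a dict with "image" (480x640x3 uint8, red, green, blue), "K" (3x3 intrinsics, pixels), "extrinsics" (4x4, takes a point from camera to world coordinates). Camera axes: x right, y down, z forward; pixel columns grow to the right and rows downward; lengths in m; the calibration is good to about 2 mm. A picture is of the moment at which its call begins. There is no depth.
- ticket.close_job(): hands the job in; it is judged then, once.
The state is a dict: "t": time; "qpos": joint angles; "joint_vel": joint speeds; "tau": joint torques, N m; "ee_pos": TCP position; "eef_rot": TCP orientation; "contact_force": force on the tool from outside, world axes, zero at the start; "torque": the same for the moment, N m; "opening": opening from 0.0 (shut) to 1.0 (fully open); "grasp_force": force on a finger pad.
Only numpy, scipy, OpenCV 4.12 (cv2) and the standard library are available. Lean on these libraries where they do the work, as an engineer would, in place of code of your own. Each camera call takes 0.05 s, during which the arm holds its last target. There are 200 camera calls.

## Task

Slide the clear guard of the charging station fully open, draw the square bar lamp out of its leaning dock, turn it level and hold it still over the middle of the plywood glue-up board, lengthwise along the board and about 20 cm above the table, to light the joints. Finish while still holding it there, with the guard left open; leave the round cordless driver in its dock and everything else on the table where it stands.

Things in the scene. Friction and masses are not known exactly. Their poses are not given: they have to be found in the camera images.
- guard (a joint): level clear panel, 215 x 215 x 4 mm, sliding on the station's rails 190 mm above the table, over both docks. 0 = shut, 0.21 m = fully open at its stop (both docks uncovered). Opens to the station's +y (robot's left), about 1.5 N of friction, stays where left. Starts 0 to 50 mm ajar.
- guard_grip (a point): gripping point of the guard: on the black upright fin in the middle of the panel, 30 mm above the panel's underside (220 mm above the table). The fin is 50 mm long along the station's x, 14 mm thick along y, and its top is 14 mm above this point; pinch it from above across its thickness.
- lamp: square bar lamp, 24 x 24 x 175 mm, 0.18 kg, white sides, black foot (lowest 46 mm) and top cap. Origin: centre of the foot's end face; z along the bar to its top, x and y square to its sides. Starts in either dock, leaning 40 degrees from vertical, top towards the station's -x, y = station's y. Grip it across its y sides near the top, about 125 mm from the foot, gripper about straight down.
- lamp_mid (a point): middle of the bar lamp, on its axis, 87.5 mm from the foot's end
- station: plywood charging station, fixed, open above and in front. Origin under the middle of its width. 467 mm wide (y), 190 high, from 125 mm in front (-x) of the origin to 90 behind. Rails along y at x = -0.119 and 0.084, top 188 high. Inner face of the end wall by the docks: y = -0.2215. Battery packs under the other half.
- dock_a (a point): centre of the socket floor of the inner dock (station y = -0.078, x = 0.045, z = 0.035). Either dock: a socket 45 mm deep, leaning 40 degrees from vertical towards -x, 2 mm play at each side; below the tool, a rest 20 mm wide runs up to 100 mm from the floor. Draw a tool out along its own z axis by 50 mm or more.
- dock_b (a point): centre of the socket floor of the outer dock (station y = -0.158, x = 0.045, z = 0.035). Either dock: a socket 45 mm deep, leaning 40 degrees from vertical towards -x, 2 mm play at each side; below the tool, a rest 20 mm wide runs up to 100 mm from the floor. Draw a tool out along its own z axis by 50 mm or more.
- driver: cordless screwdriver with a round 24 mm barrel and a thin steel bit, 160 mm long, standing in the other dock, leaning the same way, 80 mm from the lamp; its axes are like the lamp's. Leave it there.
- board: plywood board with a half-lapped wooden frame on it, fixed on the table: 220 mm long (its x), 140 wide (its y), 35 high in all. Its origin is the centre of its underside.
- tape: bystander: a roll of tape lying flat, 90 mm across, 25 high; leave it alone
- jar: bystander: a glass jar, 64 mm across, 90 high; leave it alone
- hammer: bystander: a hammer lying on the table; leave it alone
- offcut: bystander: a wooden offcut, 120 x 45 x 30 mm; leave it alone

How it is judged:
By the outcome, as a careful person would: the job done as asked, in the order asked, and still so for the second after the job is handed in, while the arm keeps its last pose, push and grip.
It also fails if it takes over 50 s, if anything falls off the work surface, if the arm or the gripper's body presses on something with over 40 N, if the wrist force passes 120 N, or if a joint passes its speed limit or range.

## Working session

There is one attempt and no reset: what is moved stays moved. The work goes in short steps, Python scripts to look and compute and a tool call to move; the robot and the scene stay as the last step left them, time stands still between calls to the robot, and variables do not carry over. Pictures are saved under pics/ and viewed, at most 10 in all, crops included, and the job is handed in when it is done.

Besides the shell and the picture viewer there is one more tool, called after "Request:" as a command line: name --argument value ..., lists and objects as JSON in quotes. play_rows: Moves the arm, as the interface text tells. Shifts and turns lie within -1 to 1; 1 stands for 0.1 m of shift or 180 degrees of turn. Its arguments: {"type":"object","properties":{"rows":{"type":"array"},"grip":{"type":"number"},"grip_force":{"type":"number"}},"required":["rows"]}

```bash
mkdir -p pics; python3 - <<'E'
from station import telemetry, optics
import cv2,pickle
d={}
for n in("scene","top","wrist"):
    f=optics.grab_frame(n);d[n]=f
    cv2.imwrite(f"pics/{n}0.png",f["image"][:,:,::-1]);print(n,f["K"].tolist(),f["extrinsics"].round(4).tolist())
pickle.dump(d,open("f0.pkl","wb"))
print(telemetry.get_obs())
E
```

```text
scene [[469.40035562213444, 0.0, 317.79615897964044], [0.0, 469.40035562213444, 238.2290147047639], [0.0, 0.0, 1.0]] [[-0.626, 0.4515, -0.6358, 1.1342], [0.7795, 0.3862, -0.4932, 0.2936], [0.0228, -0.8043, -0.5937, 0.7131], [0.0, 0.0, 0.0, 1.0]]
top [[456.670111036086, 0.0, 322.05755938131074], [0.0, 456.670111036086, 238.34998492163953], [0.0, 0.0, 1.0]] [[0.0085, -0.9826, 0.1853, 0.325], [-0.9999, -0.0094, -0.0037, -0.1512], [0.0054, -0.1853, -0.9827, 1.3082], [0.0, 0.0, 0.0, 1.0]]
wrist [[374.3766695209905, 0.0, 318.5654406915872], [0.0, 374.3766695209905, 241.20744840663724], [0.0, 0.0, 1.0]] [[0.3374, -0.9049, -0.2594, 0.2847], [-0.9414, -0.3248, -0.0913, -0.5605], [-0.0016, 0.275, -0.9614, 0.3831], [0.0, 0.0, 0.0, 1.0]]
{'t': 0.15, 'qpos': array([ 1.18546848,  0.41782973, -0.0102894 ,  1.61400632,  0.00470847,
        1.11071578, -0.05299835]), 'joint_vel': array([-0.00097849, -0.00091458,  0.00092508, -0.00270034, -0.0011371 ,
       -0.00045036, -0.00182095]), 'tau': array([ 6.81376805e-04, -8.51530552e+01,  6.39002603e-01, -4.26135242e+01,
       -4.87247121e-02,  1.71370996e-02,  1.35085652e-04]), 'ee_pos': array([ 0.21057764, -0.5881764 ,  0.22398594]), 'eef_rot': array([ 9.85259007e-01,  1.71068612e-01, -1.24640318e-04, -4.51174247e-04]), 'contact_force': array([-0.24164985, -0.54216034, -0.79681925]), 'torque': array([0.00833985, 0.00764694, 0.02146035]), 'grasp_force': 0.0, 'opening': 0.9984777344944151}
```

View pics/scene0.png

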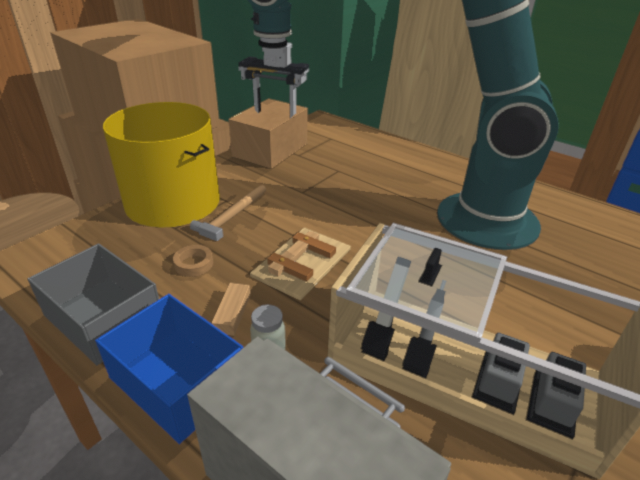

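View pics/top0.png

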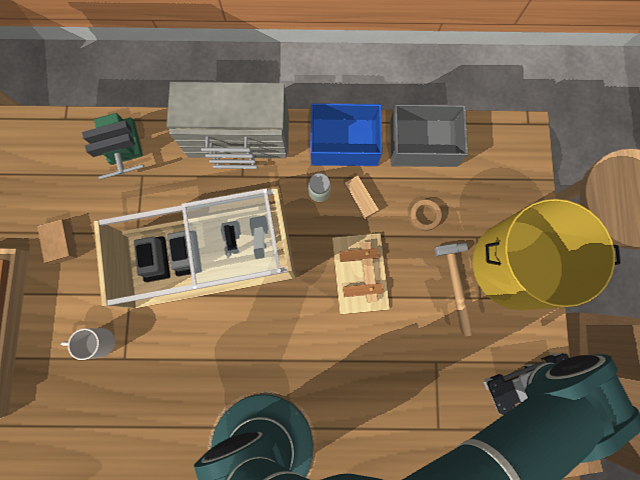

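The scene view shows the lamp in the outer dock at about (390,300), the driver next to it at (430,330), and the guard's fin at (431,266). In the top view the fin is at about (231,237) and the board at about (361,273). I'll enlarge both.

```bash
python3 - <<'E'
import pickle,cv2
d=pickle.load(open("f0.pkl","rb"))
def crop(n,x,y,w,h,s):
    im=d[n]["image"][y:y+h,x:x+w,::-1]; cv2.imwrite(f"pics/{n}_c.png",cv2.resize(im,None,fx=s,fy=s,interpolation=cv2.INTER_CUBIC))
crop("top",90,170,320,150,2.5)
crop("scene",240,215,400,260,2)
E
```

```text
(no output)
```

View pics/top_c.png

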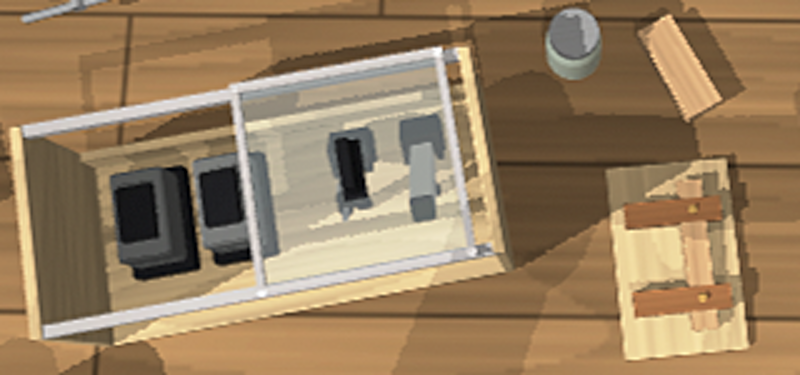

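View pics/scene_c.png

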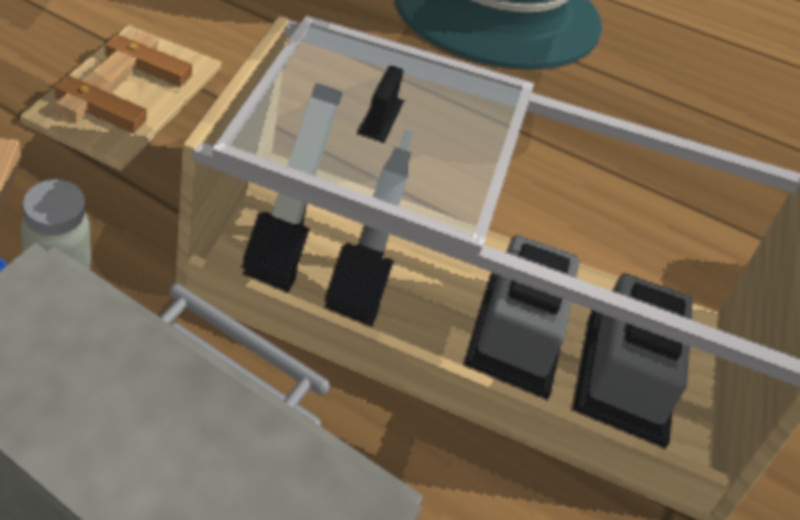

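The top crop gives the corners of the walls' top edges, the rails and the fin. The scene crop gives the lamp from its cap (325,92) to its foot (275,250), so it's in outer dock b. Next I'll fit the station, guard and board poses to both views.

```bash
cat > h.py <<'E'
import numpy as np
def proj(f,P):
    E=f["extrinsics"];c=(np.asarray(P)-E[:3,3])@E[:3,:3];u=c@f["K"].T;return u[...,:2]/u[...,2:]
def ray(f,uv):
    E=f["extrinsics"];r=E[:3,:3]@np.linalg.inv(f["K"])@np.array([*uv,1.]);return E[:3,3],r/np.linalg.norm(r)
def onz(f,uv,z):
    o,r=ray(f,uv);return o+r*(z-o[2])/r[2]
def tri(fs,uvs):
    A=0;b=0
    for f,uv in zip(fs,uvs):
        o,r=ray(f,uv);M=np.eye(3)-np.outer(r,r);A=A+M;b=b+M@o
    p=np.linalg.solve(A,b);return p
def S2W(p,P):
    c,s=np.cos(p[2]),np.sin(p[2]);P=np.asarray(P,float)
    return np.stack([p[0]+c*P[...,0]-s*P[...,1],p[1]+s*P[...,0]+c*P[...,1],P[...,2]],-1)
E
cat > fit.py <<'E'
from h import *;import pickle
from scipy.optimize import least_squares
d=pickle.load(open("f0.pkl","rb"));T,S=d["top"],d["scene"]
t=lambda u,v:(90+u/2.5,170+v/2.5); s=lambda u,v:(240+u/2,215+v/2)
obs=[(T,t(10,130),(.09,.2335,.19)),(T,t(30,340),(-.125,.2335,.19)),(T,t(470,46),(.09,-.2335,.19)),(T,t(510,262),(-.125,-.2335,.19)),
(S,s(285,20),(-.125,-.2335,.19)),(S,s(182,150),(.09,-.2335,.19))]
def r(p):return np.concatenate([proj(f,S2W(p,np.array(P)))-uv for f,uv,P in obs])
q=least_squares(r,[.45,.17,.15],loss="soft_l1");print(q.x,np.degrees(q.x[2]));print(r(q.x).reshape(-1,2).round(1))
p=q.x;np.save("station.npy",p)
def W2S(P):
    c,s_=np.cos(p[2]),np.sin(p[2]);a=np.array(P)-[p[0],p[1],0];return np.array([c*a[0]+s_*a[1],-s_*a[0]+c*a[1],P[2]])
# tri checks, station coords
for n,a,b in [("wall back",t(470,46),s(182,150)),("guard left front",t(262,293),s(528,88)),("guard left back",t(235,90),s(480,243)),("lamp cap",t(423,210),s(325,92)),("fin top front",t(352,205),s(396,68)),("fin top mid",t(350,170),s(388,88))]:
    P=tri((T,S),(a,b));print(n,P.round(4),W2S(P).round(4))
for a in [(345,136),(368,206),(335,140),(358,134)]:
    print("fin top@.234",W2S(onz(T,t(*a),.234)).round(4))
print("guard edges",[W2S(onz(T,t(*a),.192)).round(4) for a in [(235,90),(262,293),(440,52),(472,252)]])
B=[onz(T,t(*a),.012) for a in [(607,170),(727,158),(748,348),(627,361)]];print(np.round(B,4),np.mean(B,0))
E
python3 fit.py
```

```text
[0.53029887 0.17070014 0.1922995 ] 11.017949508077484
[[-0.5 -0.8]
 [-0.4  0.6]
 [-0.4  0.3]
 [-1.9 -3.3]
 [-3.1 -3.1]
 [ 0.  -4.1]]
wall back [ 0.6656 -0.0406  0.1832] [ 0.0924 -0.2333  0.1832]
guard left front [0.4112 0.1534 0.1939] [-0.1202  0.0058  0.1939]
guard left back [0.614  0.1937 0.1943] [0.0865 0.0066 0.1943]
lamp cap [0.4992 0.0027 0.1642] [-0.0626 -0.159   0.1642]
fin top front [0.4951 0.0632 0.2204] [-0.0551 -0.0988  0.2204]
fin top mid [0.528  0.069  0.2218] [-0.0217 -0.0994  0.2218]
fin top@.234 [ 0.0097 -0.1032  0.234 ]
fin top@.234 [-0.0617 -0.1148  0.234 ]
fin top@.234 [ 0.0076 -0.0932  0.234 ]
fin top@.234 [ 0.0094 -0.1157  0.234 ]
guard edges [array([0.0874, 0.0055, 0.192 ]), array([-0.1199,  0.0057,  0.192 ]), array([ 0.0893, -0.2037,  0.192 ]), array([-0.1175, -0.2019,  0.192 ])]
[[ 0.5708 -0.187   0.012 ]
 [ 0.5863 -0.326   0.012 ]
 [ 0.3688 -0.3463  0.012 ]
 [ 0.3532 -0.2104  0.012 ]] [ 0.46976826 -0.26744302  0.012     ]
```

Request:
play_rows --rows '[{"dz": 0.2, "dx": 0.05}, {"dz": 0.3, "dx": 0.1, "dy": 0.1}, {"dz": 0.3, "dx": 0.15, "dy": 0.3}, {"dz": 0.2, "dx": 0.16, "dy": 0.35, "az": -0.003}, {"dx": 0.16, "dy": 0.35, "az": -0.003}, {"dx": 0.16, "dy": 0.35, "az": -0.003}, {"dx": 0.16, "dy": 0.35, "az": -0.003}, {"dx": 0.16, "dy": 0.35, "az": -0.003}, {"dx": 0.16, "dy": 0.35, "az": -0.003}, {"dx": 0.16, "dy": 0.35, "az": -0.003}, {"dx": 0.16, "dy": 0.35, "az": -0.003}, {"dx": 0.16, "dy": 0.35, "az": -0.003}, {"dx": 0.16, "dy": 0.35, "az": -0.003}, {"dx": 0.16, "dy": 0.35, "az": -0.003}, {"dx": 0.16, "dy": 0.35, "az": -0.003}, {"dx": 0.16, "dy": 0.35, "az": -0.003}, {"dx": 0.16, "dy": 0.35, "az": -0.003}, {"dx": 0.16, "dy": 0.35, "az": -0.003}, {"dx": 0.16, "dy": 0.35, "az": -0.003}, {"dx": 0.16, "dy": 0.35, "az": -0.003}]'

```text
invalid input at $.rows[0]: expected keys dx, dy, dz, ax, ay, az
```

Request:
play_rows --rows '[{"dx": 0.05, "dy": 0, "dz": 0.2, "ax": 0, "ay": 0, "az": 0}, {"dx": 0.1, "dy": 0.1, "dz": 0.3, "ax": 0, "ay": 0, "az": 0}, {"dx": 0.15, "dy": 0.3, "dz": 0.3, "ax": 0, "ay": 0, "az": 0}, {"dx": 0.17, "dy": 0.36, "dz": 0.2, "ax": 0, "ay": 0, "az": -0.003}, {"dx": 0.17, "dy": 0.36, "dz": 0, "ax": 0, "ay": 0, "az": -0.003}, {"dx": 0.17, "dy": 0.36, "dz": 0, "ax": 0, "ay": 0, "az": -0.003}, {"dx": 0.17, "dy": 0.36, "dz": 0, "ax": 0, "ay": 0, "az": -0.003}, {"dx": 0.17, "dy": 0.36, "dz": 0, "ax": 0, "ay": 0, "az": -0.003}, {"dx": 0.17, "dy": 0.36, "dz": 0, "ax": 0, "ay": 0, "az": -0.003}, {"dx": 0.17, "dy": 0.36, "dz": 0, "ax": 0, "ay": 0, "az": -0.003}, {"dx": 0.17, "dy": 0.36, "dz": 0, "ax": 0, "ay": 0, "az": -0.003}, {"dx": 0.17, "dy": 0.36, "dz": 0, "ax": 0, "ay": 0, "az": -0.003}, {"dx": 0.17, "dy": 0.36, "dz": 0, "ax": 0, "ay": 0, "az": -0.003}, {"dx": 0.17, "dy": 0.36, "dz": 0, "ax": 0, "ay": 0, "az": -0.003}, {"dx": 0.17, "dy": 0.36, "dz": 0, "ax": 0, "ay": 0, "az": -0.003}, {"dx": 0.17, "dy": 0.36, "dz": 0, "ax": 0, "ay": 0, "az": -0.003}, {"dx": 0.17, "dy": 0.36, "dz": 0, "ax": 0, "ay": 0, "az": -0.003}, {"dx": 0.17, "dy": 0.36, "dz": 0, "ax": 0, "ay": 0, "az": -0.003}, {"dx": 0.17, "dy": 0.36, "dz": 0, "ax": 0, "ay": 0, "az": 0}, {"dx": 0, "dy": 0, "dz": 0, "ax": 0, "ay": 0, "az": 0}]'

```text
t: 2.15
ee_pos: [0.5135, 0.0324, 0.3242]
eef_rot: [0.995, 0.104, -0.0, -0.001]
contact_force: [-1.0, -0.7, 0.2]
opening: 1.003
grasp_force: 0.0
```

```bash
python3 - <<'E'
from station import telemetry, optics
import cv2,pickle
f=optics.grab_frame("wrist");pickle.dump(f,open("w1.pkl","wb"))
cv2.imwrite("pics/w1.png",f["image"][:,:,::-1]);o=telemetry.get_obs();print(o["t"],o["ee_pos"],o["eef_rot"],o["contact_force"],f["extrinsics"].round(3))
E
```

```text
2.2 [0.51290594 0.02982498 0.32402531] [ 9.94685598e-01  1.02957068e-01 -3.13650803e-04 -5.52828993e-04] [-0.58279272 -1.0100514  -0.77203845] [[ 0.207 -0.941 -0.269  0.59 ]
 [-0.978 -0.2   -0.055  0.049]
 [-0.002  0.275 -0.961  0.483]
 [ 0.     0.     0.     1.   ]]
```

View pics/w1.png

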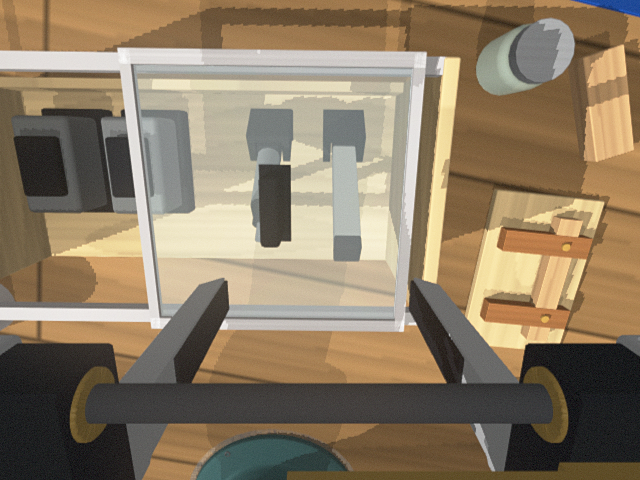

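The wrist view shows the fin, with its top end at (258–290,165) and its near end at (261–281,245). The guard edges are at x≈128 and 418 along the top, and the lamp cap is at (347,240). I'll localise the fin, guard and lamp from these.

```bash
python3 - <<'E'
from h import *;import pickle,cv2
w=pickle.load(open("w1.pkl","rb"));p=np.load("station.npy")
def W2S(P):
    c,s_=np.cos(p[2]),np.sin(p[2]);a=np.array(P)-[p[0],p[1],0];return np.array([c*a[0]+s_*a[1],-s_*a[0]+c*a[1],P[2]])
for n,uv,z in [("finTL",(260,165),.234),("finTR",(290,165),.234),("finBL",(260,245),.234),("finBR",(281,245),.234),("fin bottom BR",(290,240),.194),
 ("guard l",(120,50),.196),("guard l",(155,328),.196),("guard r",(426,53),.196),("guard r",(405,328),.196),("wall corner",(460,58),.19),("cap c",(347,248),.165),("cap l",(333,248),.165),("cap r",(361,248),.165)]:
    print(n,W2S(onz(w,uv,z)).round(4))
g=w["image"].astype(int).sum(2)
for v in range(155,255,6): print(v,"".join("%4d"%(x) for x in g[v,250:300:3]))
# predicted pixels
for P in [(x,y,z) for x in(-.045,.005) for y in (-.107,-.093) for z in(.194,.234)]: print(P,proj(w,S2W(p,np.array(P))).round(0))
E
```

```text
finTL [ 0.0159 -0.0919  0.234 ]
finTR [ 0.0162 -0.1116  0.234 ]
finBL [-0.0388 -0.0905  0.234 ]
finBR [-0.0386 -0.1051  0.234 ]
fin bottom BR [-0.0462 -0.1082  0.194 ]
guard l [0.0901 0.0095 0.196 ]
guard l [-0.1259  0.0075  0.196 ]
guard r [ 0.0916 -0.2039  0.196 ]
guard r [-0.1221 -0.2063  0.196 ]
wall corner [ 0.0899 -0.23    0.19  ]
cap c [-0.061  -0.1567  0.165 ]
cap l [-0.0612 -0.1442  0.165 ]
cap r [-0.0607 -0.1691  0.165 ]
155  378 394 361 505 501 477 467 452 444 440 364 389 363 341 654 648 642
161  535 500 499 506 512 462 459 452 449 433 449 564 531 521 633 642 643
167  533 526 517 215 188 200 173 181 185 171 181 159 179 141 631 550 536
173  561 545 521 232 186 176 168 161 169 171 165 171 189 160 520 516 501
179  555 671 510 238 179 190 180 176 193 175 161 155 188 157 523 568 624
185  668 575 504 213 197 195 187 187 195 181 150 178 168 162 655 633 638
191  590 515 459 213 182 199 198 187 191 189 172 177 182 161 639 621 613
197  574 444 455 243 187 199 208 184 192 158 175 173 178 172 527 514 519
203  543 385 376 236 203 204 190 217 197 168 178 186 168 167 541 524 528
209  680
[... 159 characters left out ...]
213 198 214 206 199 183 184 177 181 169 658 643 640
227  680 693 472 462 218 212 209 209 201 190 188 177 198 156 659 641 649
233  687 688 497 513 209 209 201 205 202 188 190 193 207 171 673 656 655
239  669 675 480 496 205 198 213 215 206 193 179 182 194 174 642 632 631
245  674 674 641 658 235 194 179 186 176 164 657 646 636 640 636 637 640
251  658 668 637 630 625 635 628 620 637 631 621 637 630 635 632 633 648
(-0.045, -0.107, 0.194) [288. 239.]
(-0.045, -0.107, 0.234) [284. 254.]
(-0.045, -0.093, 0.194) [271. 238.]
(-0.045, -0.093, 0.234) [264. 254.]
(0.005, -0.107, 0.194) [288. 176.]
(0.005, -0.107, 0.234) [283. 182.]
(0.005, -0.093, 0.194) [270. 175.]
(0.005, -0.093, 0.234) [262. 182.]
```

Request:
play_rows --rows '[{"dx": 0.1, "dy": 0.2, "dz": -0.1, "ax": 0, "ay": 0, "az": -0.0046}, {"dx": 0.1, "dy": 0.21, "dz": -0.2, "ax": 0, "ay": 0, "az": 0}, {"dx": 0, "dy": 0, "dz": -0.3, "ax": 0, "ay": 0, "az": 0}, {"dx": 0, "dy": 0, "dz": -0.2, "ax": 0, "ay": 0, "az": 0}, {"dx": 0, "dy": 0, "dz": -0.1, "ax": 0, "ay": 0, "az": 0}, {"dx": 0, "dy": 0, "dz": -0.07, "ax": 0, "ay": 0, "az": 0}, {"dx": 0, "dy": 0, "dz": 0, "ax": 0, "ay": 0, "az": 0}, {"dx": 0, "dy": 0, "dz": 0, "ax": 0, "ay": 0, "az": 0}]'

```text
t: 3.0
ee_pos: [0.533, 0.0684, 0.2282]
eef_rot: [0.996, 0.094, 0.0, 0.0]
contact_force: [-0.7, 0.2, -0.6]
opening: 0.995
grasp_force: 0.0
```

Request:
play_rows --rows '[{"dx": 0, "dy": 0, "dz": 0, "ax": 0, "ay": 0, "az": 0}, {"dx": 0, "dy": 0, "dz": 0, "ax": 0, "ay": 0, "az": 0}, {"dx": 0, "dy": 0, "dz": 0, "ax": 0, "ay": 0, "az": 0}, {"dx": 0, "dy": 0, "dz": 0, "ax": 0, "ay": 0, "az": 0}, {"dx": 0, "dy": 0, "dz": 0, "ax": 0, "ay": 0, "az": 0}, {"dx": 0, "dy": 0, "dz": 0, "ax": 0, "ay": 0, "az": 0}, {"dx": 0, "dy": 0, "dz": 0, "ax": 0, "ay": 0, "az": 0}, {"dx": 0, "dy": 0, "dz": 0, "ax": 0, "ay": 0, "az": 0}]' --grip 5 --grip_force 20

```text
t: 3.8
ee_pos: [0.5326, 0.0686, 0.2274]
eef_rot: [0.996, 0.094, -0.0, -0.0]
contact_force: [-0.1, 0.1, 0.6]
opening: 0.354
grasp_force: 0.0
```

Request:
play_rows --rows '[{"dx": 0, "dy": 0.02, "dz": -0.05, "ax": 0, "ay": 0, "az": 0}, {"dx": 0, "dy": 0, "dz": 0, "ax": 0, "ay": 0, "az": 0}, {"dx": 0, "dy": 0, "dz": 0, "ax": 0, "ay": 0, "az": 0}, {"dx": 0, "dy": 0, "dz": 0, "ax": 0, "ay": 0, "az": 0}, {"dx": 0, "dy": 0, "dz": 0, "ax": 0, "ay": 0, "az": 0}, {"dx": 0, "dy": 0, "dz": 0, "ax": 0, "ay": 0, "az": 0}]'

```text
t: 4.4
ee_pos: [0.5324, 0.0706, 0.222]
eef_rot: [0.996, 0.094, -0.0, -0.0]
contact_force: [2.7, 2.1, -13.5]
opening: 0.15
grasp_force: 20.0
```

Request:
play_rows --rows '[{"dx": -0.01, "dy": 0.049, "dz": 0, "ax": 0, "ay": 0, "az": 0}, {"dx": -0.02, "dy": 0.098, "dz": 0, "ax": 0, "ay": 0, "az": 0}, {"dx": -0.038, "dy": 0.196, "dz": 0, "ax": 0, "ay": 0, "az": 0}, {"dx": -0.038, "dy": 0.196, "dz": 0, "ax": 0, "ay": 0, "az": 0}, {"dx": -0.038, "dy": 0.196, "dz": 0, "ax": 0, "ay": 0, "az": 0}, {"dx": -0.038, "dy": 0.196, "dz": 0, "ax": 0, "ay": 0, "az": 0}, {"dx": -0.038, "dy": 0.196, "dz": 0, "ax": 0, "ay": 0, "az": 0}, {"dx": -0.038, "dy": 0.196, "dz": 0, "ax": 0, "ay": 0, "az": 0}, {"dx": -0.038, "dy": 0.196, "dz": 0, "ax": 0, "ay": 0, "az": 0}, {"dx": -0.029, "dy": 0.147, "dz": 0, "ax": 0, "ay": 0, "az": 0}, {"dx": 0, "dy": 0, "dz": 0, "ax": 0, "ay": 0, "az": 0}, {"dx": 0, "dy": 0, "dz": 0, "ax": 0, "ay": 0, "az": 0}]'

```text
t: 5.6
ee_pos: [0.4992, 0.2379, 0.222]
eef_rot: [0.996, 0.094, -0.001, 0.0]
contact_force: [-1.0, 0.9, -14.1]
opening: 0.148
grasp_force: 20.0
```

Request:
play_rows --rows '[{"dx": -0.01, "dy": 0.049, "dz": 0, "ax": 0, "ay": 0, "az": 0}, {"dx": -0.01, "dy": 0.049, "dz": 0, "ax": 0, "ay": 0, "az": 0}, {"dx": -0.01, "dy": 0.049, "dz": 0, "ax": 0, "ay": 0, "az": 0}, {"dx": -0.006, "dy": 0.03, "dz": 0, "ax": 0, "ay": 0, "az": 0}, {"dx": -0.006, "dy": 0.03, "dz": 0, "ax": 0, "ay": 0, "az": 0}, {"dx": 0, "dy": 0, "dz": 0, "ax": 0, "ay": 0, "az": 0}, {"dx": 0, "dy": 0, "dz": 0, "ax": 0, "ay": 0, "az": 0}]'

```text
t: 6.3
ee_pos: [0.4952, 0.2581, 0.222]
eef_rot: [0.996, 0.094, -0.001, -0.0]
contact_force: [-5.5, 0.2, -15.7]
opening: 0.147
grasp_force: 20.0
```

Request:
play_rows --rows '[{"dx": -0.006, "dy": 0.03, "dz": 0, "ax": 0, "ay": 0, "az": 0}, {"dx": -0.006, "dy": 0.03, "dz": 0, "ax": 0, "ay": 0, "az": 0}, {"dx": 0, "dy": 0, "dz": 0, "ax": 0, "ay": 0, "az": 0}, {"dx": 0, "dy": 0, "dz": 0, "ax": 0, "ay": 0, "az": 0}]'

```text
t: 6.7
ee_pos: [0.4941, 0.2637, 0.2221]
eef_rot: [0.996, 0.094, -0.001, 0.0]
contact_force: [-6.1, -2.1, -15.3]
opening: 0.147
grasp_force: 20.0
```

Request:
play_rows --rows '[{"dx": -0.006, "dy": 0.03, "dz": 0, "ax": 0, "ay": 0, "az": 0}, {"dx": -0.006, "dy": 0.03, "dz": 0, "ax": 0, "ay": 0, "az": 0}, {"dx": 0, "dy": 0, "dz": 0, "ax": 0, "ay": 0, "az": 0}, {"dx": 0, "dy": 0, "dz": 0, "ax": 0, "ay": 0, "az": 0}]'

```text
t: 7.1
ee_pos: [0.4943, 0.264, 0.2219]
eef_rot: [0.996, 0.091, -0.001, 0.004]
contact_force: [-8.0, -35.2, 1.0]
opening: 0.151
grasp_force: 19.9
```

Request:
play_rows --rows '[{"dx": 0.008, "dy": -0.04, "dz": 0, "ax": 0, "ay": 0, "az": 0}, {"dx": 0, "dy": 0, "dz": 0, "ax": 0, "ay": 0, "az": 0}]'

```text
t: 7.3
ee_pos: [0.4942, 0.2638, 0.222]
eef_rot: [0.996, 0.093, -0.001, 0.001]
contact_force: [-6.8, -13.2, -11.8]
opening: 0.151
grasp_force: 19.9
```

Request:
play_rows --rows '[{"dx": 0, "dy": 0, "dz": 0, "ax": 0, "ay": 0, "az": 0}, {"dx": 0, "dy": 0, "dz": 0, "ax": 0, "ay": 0, "az": 0}, {"dx": 0, "dy": 0, "dz": 0, "ax": 0, "ay": 0, "az": 0}, {"dx": 0, "dy": 0, "dz": 0, "ax": 0, "ay": 0, "az": 0}, {"dx": 0, "dy": 0, "dz": 0.1, "ax": 0, "ay": 0, "az": 0}, {"dx": 0, "dy": 0, "dz": 0.3, "ax": 0, "ay": 0, "az": 0}, {"dx": 0, "dy": 0, "dz": 0.3, "ax": 0, "ay": 0, "az": 0}, {"dx": 0.03, "dy": -0.25, "dz": 0.1, "ax": 0, "ay": 0, "az": 0}, {"dx": 0.04, "dy": -0.32, "dz": 0, "ax": 0, "ay": 0, "az": 0}, {"dx": 0.04, "dy": -0.32, "dz": 0, "ax": 0, "ay": 0, "az": 0}, {"dx": 0.04, "dy": -0.32, "dz": 0, "ax": 0, "ay": 0, "az": 0}, {"dx": 0.04, "dy": -0.32, "dz": 0, "ax": 0, "ay": 0, "az": 0}, {"dx": 0.04, "dy": -0.32, "dz": 0, "ax": 0, "ay": 0, "az": 0}, {"dx": 0.04, "dy": -0.32, "dz": 0, "ax": 0, "ay": 0, "az": 0}, {"dx": 0.04, "dy": -0.32, "dz": 0, "ax": 0, "ay": 0, "az": 0}, {"dx": 0, "dy": 0, "dz": 0, "ax": 0, "ay": 0, "az": 0}, {"dx": 0, "dy": 0, "dz": 0, "ax": 0, "ay": 0, "az": 0}]' --grip 60

```text
t: 9.0
ee_pos: [0.5255, 0.0169, 0.3031]
eef_rot: [0.996, 0.093, 0.0, -0.0]
contact_force: [0.1, 0.3, 0.5]
opening: 0.64
grasp_force: 0.0
```

```bash
python3 - <<'E'
from station import telemetry, optics
import cv2,pickle
d={n:optics.grab_frame(n) for n in ("wrist","scene")};pickle.dump(d,open("w2.pkl","wb"))
cv2.imwrite("pics/w2.png",d["wrist"]["image"][:,:,::-1]);o=telemetry.get_obs();print(o["t"],o["ee_pos"],o["eef_rot"],o["contact_force"],o["qpos"],o["opening"])
E
```

```text
9.1 [0.52537061 0.01810873 0.30294716] [ 9.95520732e-01  9.45428075e-02  3.13292669e-04 -1.78853699e-04] [-0.40151837 -0.35875133 -0.27811001] [ 0.37100407  0.20416745 -0.53455669  1.74669348  0.10987939  1.21988865
 -1.57366475] 0.6361701563923317
```

View pics/w2.png

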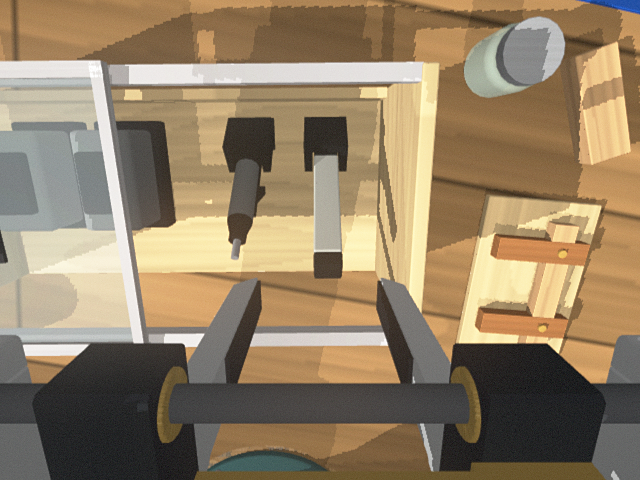

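The guard is open. The lamp's white face runs from (326,153) to (328,250), with its cap at about (314–342,252–276). I'll check the grip point on it.

```bash
python3 - <<'E'
from h import *;import pickle
d=pickle.load(open("w2.pkl","rb"));w=d["wrist"];d0=pickle.load(open("f0.pkl","rb"));p=np.load("station.npy")
def W2S(P):
    c,s_=np.cos(p[2]),np.sin(p[2]);a=np.array(P)-[p[0],p[1],0];return np.array([c*a[0]+s_*a[1],-s_*a[0]+c*a[1],P[2]])
ax=np.array([-np.sin(.698),0,np.cos(.698)]);n=np.array([np.cos(.698),0,np.sin(.698)]);f0=np.array([.045,-.158,.035])
for l,h in [(46,12),(175,12),(175,-12),(125,12)]:
    P=[f0+ax*l/1e3+n*h/1e3+[0,y,0] for y in(.012,-.012)];print(l,h,proj(w,S2W(p,P)).round(0).tolist(),proj(d["scene"],S2W(p,P)).round(0).tolist())
print(W2S(tri((w,d0["scene"],d0["top"]),((328,263),(402.5,261),(90+423/2.5,254)))))
for uv,z in [((328,250),.165),((328,276),.161),((314,274),.163),((342,274),.163)]: print(W2S(onz(w,uv,z)).round(4))
g=w["image"].astype(int).sum(2)
for v in (170,200,230,260,270,276,282): print(v,g[v,305:350:2].tolist())
print("col",g[235:290:2,328].tolist())
g2=S2W(p,f0+ax*.125);print("grip",g2)
E
```

```text
46 12 [[315.0, 155.0], [339.0, 155.0]] [[387.0, 326.0], [375.0, 322.0]]
175 12 [[315.0, 267.0], [345.0, 267.0]] [[410.0, 259.0], [397.0, 255.0]]
175 -12 [[315.0, 281.0], [343.0, 281.0]] [[412.0, 260.0], [400.0, 256.0]]
125 12 [[315.0, 218.0], [342.0, 218.0]] [[401.0, 285.0], [389.0, 281.0]]
[-0.06141797 -0.15817082  0.16389292]
[-0.0478 -0.1567  0.165 ]
[-0.0724 -0.1569  0.161 ]
[-0.0698 -0.1449  0.163 ]
[-0.0699 -0.1687  0.163 ]
170 [167, 147, 134, 124, 465, 556, 509, 506, 503, 499, 508, 501, 501, 494, 500, 499, 445, 184, 133, 144, 163, 389, 397]
200 [414, 406, 410, 418, 460, 548, 503, 522, 496, 519, 501, 509, 508, 513, 507, 507, 498, 405, 410, 404, 399, 385, 391]
230 [622, 634, 630, 626, 639, 555, 518, 508, 524, 517, 513, 511, 521, 527, 515, 523, 511, 486, 569, 633, 627, 624, 625]
260 [622, 625, 632, 632, 427, 174, 189, 186, 187, 190, 192, 184, 195, 206, 187, 199, 182, 177, 150, 699, 681, 679, 677]
270 [567, 580, 574, 580, 504, 185, 180, 194, 186, 194, 187, 203, 176, 180, 182, 201, 186, 191, 215, 637, 628, 631, 628]
276 [366, 374, 358, 376, 379, 189, 183, 212, 181, 188, 177, 171, 188, 200, 184, 199, 168, 173, 281, 453, 456, 464, 453]
282 [368, 365, 367, 368, 379, 356, 360, 365, 372, 364, 369, 365, 356, 370, 376, 368, 370, 421, 413, 408, 420, 409, 429]
col [521, 518, 510, 496, 513, 504, 499, 597, 598, 164, 187, 182, 177, 205, 178, 203, 196, 192, 187, 210, 198, 199, 375, 369, 363, 365, 375, 384]
grip [0.52581077 0.00885924 0.13076614]
```

Request:
play_rows --rows '[{"dx": 0.005, "dy": -0.083, "dz": 0, "ax": 0, "ay": 0, "az": 0}, {"dx": 0, "dy": 0, "dz": -0.2, "ax": 0, "ay": 0, "az": 0}, {"dx": 0, "dy": 0, "dz": -0.25, "ax": 0, "ay": 0, "az": 0}, {"dx": 0, "dy": 0, "dz": -0.25, "ax": 0, "ay": 0, "az": 0}, {"dx": 0, "dy": 0, "dz": -0.25, "ax": 0, "ay": 0, "az": 0}, {"dx": 0, "dy": 0, "dz": -0.25, "ax": 0, "ay": 0, "az": 0}, {"dx": 0, "dy": 0, "dz": -0.2, "ax": 0, "ay": 0, "az": 0}, {"dx": 0, "dy": 0, "dz": -0.2, "ax": 0, "ay": 0, "az": 0}, {"dx": 0, "dy": 0, "dz": -0.12, "ax": 0, "ay": 0, "az": 0}, {"dx": 0, "dy": 0, "dz": 0, "ax": 0, "ay": 0, "az": 0}, {"dx": 0, "dy": 0, "dz": 0, "ax": 0, "ay": 0, "az": 0}, {"dx": 0, "dy": 0, "dz": 0, "ax": 0, "ay": 0, "az": 0}]'

```text
t: 10.3
ee_pos: [0.5264, 0.0087, 0.1314]
eef_rot: [0.996, 0.094, 0.001, 0.0]
contact_force: [1.2, -0.4, 0.1]
opening: 0.636
grasp_force: 0.0
```

Request:
play_rows --rows '[{"dx": 0, "dy": 0.01, "dz": 0, "ax": 0, "ay": 0, "az": 0}, {"dx": 0, "dy": 0, "dz": 0, "ax": 0, "ay": 0, "az": 0}, {"dx": 0, "dy": 0, "dz": 0, "ax": 0, "ay": 0, "az": 0}, {"dx": 0, "dy": 0, "dz": 0, "ax": 0, "ay": 0, "az": 0}, {"dx": 0, "dy": 0, "dz": 0, "ax": 0, "ay": 0, "az": 0}, {"dx": 0, "dy": 0, "dz": 0, "ax": 0, "ay": 0, "az": 0}, {"dx": 0, "dy": 0, "dz": 0, "ax": 0, "ay": 0, "az": 0}, {"dx": 0, "dy": 0, "dz": 0, "ax": 0, "ay": 0, "az": 0}]' --grip 10 --grip_force 40

```text
t: 11.1
ee_pos: [0.5259, 0.0096, 0.1305]
eef_rot: [0.996, 0.094, -0.0, -0.0]
contact_force: [-0.7, 0.5, 3.4]
opening: 0.249
grasp_force: 40.0
```

```bash
python3 - <<'E'
from station import telemetry
o=telemetry.get_obs();print(o["contact_force"],o["torque"],o["opening"],o["grasp_force"],o["ee_pos"],o["qpos"])
E
```

```text
[-0.65497218  0.49177026  3.44665192] [0.11154329 0.22449093 0.14794967] 0.24876995277297376 39.98619318008423 [0.52587194 0.009629   0.13047696] [ 0.32537477  0.39846274 -0.48793419  1.93170456  0.24053078  0.86836763
 -1.66945748]
```

Request:
play_rows --rows '[{"dx": -0.032, "dy": -0.006, "dz": 0.038, "ax": 0, "ay": 0, "az": 0}, {"dx": -0.063, "dy": -0.012, "dz": 0.077, "ax": 0, "ay": 0, "az": 0}, {"dx": -0.063, "dy": -0.012, "dz": 0.077, "ax": 0, "ay": 0, "az": 0}]'

```text
t: 11.4
ee_pos: [0.5095, 0.0066, 0.1503]
eef_rot: [0.996, 0.094, -0.0, -0.0]
contact_force: [2.0, 0.2, -1.2]
opening: 0.254
grasp_force: 40.0
```

Request:
play_rows --rows '[{"dx": -0.063, "dy": -0.012, "dz": 0.077, "ax": 0, "ay": 0, "az": 0}, {"dx": -0.063, "dy": -0.012, "dz": 0.077, "ax": 0, "ay": 0, "az": 0}, {"dx": -0.063, "dy": -0.012, "dz": 0.077, "ax": 0, "ay": 0, "az": 0}, {"dx": -0.063, "dy": -0.012, "dz": 0.077, "ax": 0, "ay": 0, "az": 0}, {"dx": -0.063, "dy": -0.012, "dz": 0.077, "ax": 0, "ay": 0, "az": 0}, {"dx": -0.032, "dy": -0.006, "dz": 0.038, "ax": 0, "ay": 0, "az": 0}, {"dx": 0, "dy": 0, "dz": 0, "ax": 0, "ay": 0, "az": 0}, {"dx": 0, "dy": 0, "dz": 0, "ax": 0, "ay": 0, "az": 0}]'

```text
t: 12.2
ee_pos: [0.4753, -0.0001, 0.1918]
eef_rot: [0.996, 0.094, -0.0, -0.0]
contact_force: [-0.3, -0.3, -2.2]
opening: 0.252
grasp_force: 40.0
```

Request:
play_rows --rows '[{"dx": 0, "dy": 0, "dz": 0.2, "ax": 0, "ay": 0, "az": 0}, {"dx": 0, "dy": 0, "dz": 0.3, "ax": 0, "ay": 0, "az": 0}, {"dx": 0, "dy": 0, "dz": 0.3, "ax": 0, "ay": 0, "az": 0}, {"dx": 0, "dy": 0, "dz": 0.3, "ax": 0, "ay": 0, "az": 0}, {"dx": 0, "dy": 0, "dz": 0.3, "ax": 0, "ay": 0, "az": 0}, {"dx": -0.03, "dy": -0.19, "dz": 0, "ax": 0.0038, "ay": -0.0195, "az": 0}, {"dx": -0.03, "dy": -0.19, "dz": 0, "ax": 0.0038, "ay": -0.0195, "az": 0}, {"dx": -0.03, "dy": -0.19, "dz": 0, "ax": 0.0038, "ay": -0.0195, "az": 0}, {"dx": -0.03, "dy": -0.19, "dz": 0, "ax": 0.0038, "ay": -0.0195, "az": 0}, {"dx": -0.03, "dy": -0.19, "dz": 0, "ax": 0.0038, "ay": -0.0195, "az": 0}, {"dx": -0.03, "dy": -0.19, "dz": 0, "ax": 0.0038, "ay": -0.0195, "az": 0}, {"dx": -0.03, "dy": -0.19, "dz": 0, "ax": 0.0038, "ay": -0.0195, "az": 0}, {"dx": -0.03, "dy": -0.19, "dz": 0, "ax": 0.0038, "ay": -0.0195, "az": 0}, {"dx": -0.03, "dy": -0.19, "dz": 0, "ax": 0.0038, "ay": -0.0195, "az": 0}, {"dx": -0.03, "dy": -0.19, "dz": 0, "ax": 0.0038, "ay": -0.0195, "az": 0}, {"dx": -0.03, "dy": -0.19, "dz": 0, "ax": 0.0038, "ay": -0.0195, "az": 0}, {"dx": -0.03, "dy": -0.19, "dz": 0, "ax": 0.0038, "ay": -0.0195, "az": 0}, {"dx": 0, "dy": 0, "dz": 0, "ax": 0, "ay": 0, "az": 0}, {"dx": 0, "dy": 0, "dz": 0, "ax": 0, "ay": 0, "az": 0}]'

```text
t: 14.1
ee_pos: [0.4393, -0.2279, 0.3312]
eef_rot: [0.927, 0.087, 0.363, -0.036]
contact_force: [-0.3, 0.7, -2.3]
opening: 0.254
grasp_force: 40.0
```

```bash
python3 - <<'E'
from station import telemetry
from scipy.spatial.transform import Rotation as R
o=telemetry.get_obs();print(o["ee_pos"],o["qpos"].round(3),o["opening"],R.from_quat(o["eef_rot"]).as_matrix().round(3))
E
```

```text
[ 0.4392569  -0.22792931  0.33123315] [ 0.687 -0.124  0.084  2.193 -0.87   0.804 -0.07 ] 0.2538716835384417 [[ 0.721  0.188  0.667]
 [ 0.135 -0.982  0.131]
 [ 0.68  -0.004 -0.734]]
```

Request:
play_rows --rows '[{"dx": -0.03, "dy": -0.14, "dz": 0, "ax": 0.0038, "ay": -0.0195, "az": 0}, {"dx": -0.03, "dy": -0.14, "dz": 0, "ax": 0.0038, "ay": -0.0195, "az": 0}, {"dx": 0, "dy": -0.14, "dz": -0.1, "ax": 0, "ay": 0, "az": -0.01}, {"dx": 0, "dy": 0, "dz": -0.2, "ax": 0, "ay": 0, "az": -0.01}, {"dx": 0, "dy": 0, "dz": -0.2, "ax": 0, "ay": 0, "az": -0.01}, {"dx": 0, "dy": 0, "dz": -0.2, "ax": 0, "ay": 0, "az": 0}, {"dx": 0, "dy": 0, "dz": -0.2, "ax": 0, "ay": 0, "az": 0}, {"dx": 0, "dy": 0, "dz": -0.2, "ax": 0, "ay": 0, "az": 0}, {"dx": 0, "dy": 0, "dz": -0.1, "ax": 0, "ay": 0, "az": 0}, {"dx": 0, "dy": 0, "dz": 0, "ax": 0, "ay": 0, "az": 0}, {"dx": 0, "dy": 0, "dz": 0, "ax": 0, "ay": 0, "az": 0}]'

```text
t: 15.2
ee_pos: [0.4334, -0.2711, 0.2883]
eef_rot: [0.904, 0.057, 0.424, -0.023]
contact_force: [0.4, 0.3, -1.6]
opening: 0.254
grasp_force: 40.0
```

```bash
python3 - <<'E'
from station import telemetry,optics
from scipy.spatial.transform import Rotation as R
import pickle,cv2,numpy as np
from h import *
d={n:optics.grab_frame(n) for n in ("top","scene","wrist")};pickle.dump(d,open("w3.pkl","wb"))
o=telemetry.get_obs();M=R.from_quat(o["eef_rot"]).as_matrix();print(o["ee_pos"],o["qpos"].round(3),o["opening"],M.round(3))
# lamp axis in tool frame: nominal: 40deg-lean in tool coords (x fwd, z down): (-.643,0,-.766)
a=M@np.array([-.643,0,-.766]);print("axis",a, "yaw",np.degrees(np.arctan2(-a[1],-a[0])),"mid",o["ee_pos"]-a*.0375)
for n in ("top","scene"): print(n,proj(d[n],[o["ee_pos"]+a*.05,o["ee_pos"]-a*.125]).round(0).tolist())
A=d["scene"]["image"][150:350,210:410,::-1];B=d["top"]["image"][190:350,300:460,::-1]
c=np.hstack([cv2.resize(A,(400,400),interpolation=2),cv2.resize(B,(400,400),interpolation=2)]);cv2.imwrite("pics/h3.png",c)
E
```

```text
[ 0.43237593 -0.27278441  0.28847424] [ 0.049 -0.053  0.859  2.299 -1.186  0.747  0.339] 0.25061424558707707 [[ 0.634  0.119  0.764]
 [ 0.081 -0.993  0.087]
 [ 0.769  0.007 -0.639]]
axis [-0.99296112 -0.11918147 -0.0053848 ] yaw 6.844260155642357 mid [ 0.46961197 -0.2683151   0.28867617]
top [[377.0, 298.0], [367.0, 222.0]]
scene [[325.0, 137.0], [277.0, 168.0]]
```

View pics/h3.png

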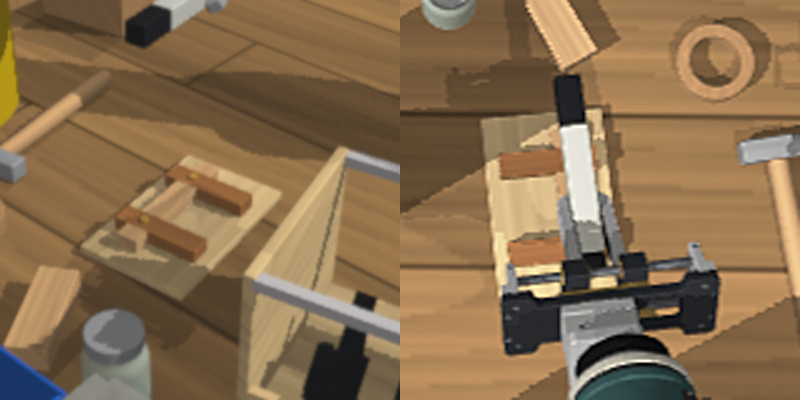

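The view shows the lamp held level along the board, foot at (570,85) in the right half and pointing away from the robot. It's stuck at z = 0.288 because joint 5 is at its limit of -1.19. I'll fit the arm's kinematics to the samples I've got and look for a posture that reaches 0.20 m.

```bash
cat > kin.py <<'E'
import numpy as np
from scipy.spatial.transform import Rotation as R
lo=np.array([-2.81,-.39,-1.27,.06,-1.19,.19,-2.82]);hi=np.array([2.81,2.02,1.25,2.57,4.33,2,2.82])
def fk(q,k,s):
    z=lambda a:R.from_euler('z',a);y=lambda a:R.from_euler('y',a)
    A=z(s[0]*q[0])*y(q[1]);p=np.array([0,0,k[0]])+A.apply([k[4],0,k[1]])
    A=A*z(s[1]*q[2])*y(q[3]);p=p+A.apply([k[5],0,k[2]])
    A=A*z(s[2]*q[4])*y(q[5]);p=p+A.apply([k[6],0,k[3]])
    return p,A*z(s[3]*q[6]+k[7])
E
cat > fitk.py <<'E'
from kin import *;import itertools
from scipy.optimize import least_squares
D=[([1.18546848,.41782973,-.0102894,1.61400632,.00470847,1.11071578,-.05299835],[.21057764,-.5881764,.22398594],[.985259,.171068,-.000125,-.00045]),
([.37100407,.20416745,-.53455669,1.74669348,.10987939,1.21988865,-1.57366475],[.52537061,.01810873,.30294716],[.9955207,.0945428,.000313,-.000179]),
([.32537477,.39846274,-.48793419,1.93170456,.24053078,.86836763,-1.66945748],[.52587194,.009629,.13047696],[.996,.094,0,0]),
([.687,-.124,.084,2.193,-.87,.804,-.07],[.4392569,-.22792931,.33123315],[.927,.087,.363,-.036]),
([.049,-.053,.859,2.299,-1.186,.747,.339],[.43237593,-.27278441,.28847424],[.904,.057,.424,-.023])]
best=None
for s in itertools.product((-1,1),repeat=4):
  for k7 in (0,np.pi/2,-np.pi/2,np.pi):
    def r(k):
        o=[]
        for q,p,a in D:
            P,A=fk(q,k,s);o+=list(P-p)+list(.2*(R.from_quat(a).inv()*A).as_rotvec())
        return np.array(o)
    f=least_squares(r,[.35,.4,.4,.25,0,0,0,k7])
    if best is None or f.cost<best[0]: best=(f.cost,s,f.x,r(f.x))
print(best[:3],np.abs(best[3]).reshape(-1,6).round(4));np.savez("k.npz",s=best[1],k=best[2])
E
python3 fitk.py
```

```text
(np.float64(0.0008970321106781916), (-1, -1, -1, -1), array([ 0.21100608,  0.44569492,  0.40482725,  0.25754603,  0.03822274,
       -0.06453986, -0.00769246,  1.57027484])) [[0.0243 0.0203 0.001  0.     0.     0.0001]
 [0.0024 0.0071 0.0006 0.     0.     0.0001]
 [0.0183 0.0101 0.0052 0.     0.     0.0001]
 [0.0008 0.003  0.0012 0.0002 0.     0.    ]
 [0.0019 0.0147 0.006  0.0004 0.0001 0.0003]]
```

```bash
cat > kin.py <<'E'
import numpy as np
from scipy.spatial.transform import Rotation as R
lo=np.array([-2.81,-.39,-1.27,.06,-1.19,.19,-2.82]);hi=np.array([2.81,2.02,1.25,2.57,4.33,2,2.82])
def fk(q,k):
    z=lambda a:R.from_euler('z',a);y=lambda a:R.from_euler('y',a)
    A=z(-q[0])*y(q[1]);p=np.array([0,0,k[0]])+A.apply([k[4],k[7],k[1]])
    A=A*z(-q[2])*y(q[3]);p=p+A.apply([k[5],k[8],k[2]])
    A=A*z(-q[4])*y(q[5]);p=p+A.apply([k[6],k[9],k[3]])
    return p,A*z(-q[6]+np.pi/2)
E
sed -i '/^best=None/,$d' fitk.py; cat >> fitk.py <<'E'
def r(k): return np.concatenate([fk(q,k)[0]-p for q,p,a in D])
for reg in (0,1e-3):
    f=least_squares(lambda k:np.r_[r(k),reg*k[4:]],[.35,.4,.4,.25]+[0]*6);print(f.x.round(4),np.abs(r(f.x)).max(),np.linalg.svd(f.jac)[1].round(3))
np.save("k.npy",f.x)
E
python3 fitk.py
```

```text
[ 2.895e-01  5.019e-01  4.697e-01  3.153e-01 -2.000e-04 -1.000e-04
 -2.000e-04 -1.440e-02 -1.640e-02 -0.000e+00] 0.00014164811961281387 [4.385 3.629 3.585 1.499 1.36  0.619 0.352 0.269 0.219 0.153]
[ 2.895e-01  5.019e-01  4.697e-01  3.153e-01 -2.000e-04 -1.000e-04
 -2.000e-04 -1.440e-02 -1.640e-02 -0.000e+00] 0.00014164430473762035 [4.385 3.629 3.585 1.499 1.36  0.619 0.352 0.269 0.219 0.153]
```

```bash
cat > ik.py <<'E'
from kin import *
from scipy.optimize import least_squares
k=np.load("k.npy");rng=np.random.default_rng(0)
def ik(p,A,q0,bias=None,m=.03):
    def r(q):
        P,B=fk(q,k);return np.r_[(P-p)*10,(A.inv()*B).as_rotvec()*3]
    f=least_squares(r,np.clip(q0,lo+m+.001,hi-m-.001),bounds=(lo+m,hi-m));return f.x,f.cost
def target(yaw,flip,z=.2,mid=(.470,-.267)):
    th=np.radians(yaw+180*flip);b=np.array([np.cos(th),np.sin(th),0])
    # tool: y along -(board y), z fwd-down 50deg, foot toward +b
    Z=np.sin(np.radians(50))*b-np.cos(np.radians(50))*np.array([0,0,1]);Y=-np.array([-b[1],b[0],0]);X=np.cross(Y,Z)
    return np.array([*mid,z])-.0375*b,R.from_matrix(np.c_[X,Y,Z])
if __name__=="__main__":
  for flip in(0,1):
   for half in (0,1):
    p,A=target(5.6,flip); A=A*R.from_euler('z',np.pi*half)
    S=[]
    for i in range(60):
        q,c=ik(p,A,rng.uniform(lo,hi))
        if c<1e-8:S.append(q)
    print("flip",flip,"half",half,len(S))
    for q in sorted(S,key=lambda q:q[2])[::max(1,len(S)//6)]:print(q.round(2))
E
python3 ik.py
```

```text
flip 0 half 0 0
flip 0 half 1 0
flip 1 half 0 34
[ 0.47  0.86 -0.36  1.22  0.46  1.97  1.75]
[ 0.45  0.86 -0.32  1.22  0.44  1.96  1.77]
[ 0.35  0.84 -0.13  1.23  0.36  1.92  1.85]
[ 0.28  0.83 -0.02  1.23  0.31  1.9   1.9 ]
[0.2  0.84 0.12 1.24 0.24 1.88 1.96]
[0.07 0.86 0.37 1.24 0.12 1.85 2.08]
[-0.07  0.92  0.63  1.25 -0.01  1.84  2.22]
flip 1 half 1 30
[ 0.48  0.86 -0.37  1.22  0.47  1.97 -1.39]
[ 0.43  0.85 -0.29  1.23  0.43  1.95 -1.35]
[ 0.28  0.83 -0.01  1.23  0.3   1.9  -1.23]
[ 0.16  0.84  0.21  1.24  0.2   1.87 -1.14]
[ 0.05  0.87  0.4   1.25  0.11  1.85 -1.04]
[-0.07  0.92  0.63  1.25 -0.01  1.84 -0.92]
```

```bash
cat > sim.py <<'E'
from ik import *
def jac(q):
    P,B=fk(q,k);J=np.zeros((6,7))
    for i in range(7):
        d=np.zeros(7);d[i]=1e-5;P2,B2=fk(q+d,k);J[:,i]=np.r_[(P2-P)/1e-5,(B2*B.inv()).as_rotvec()/1e-5]
    return J
def run(q,path,n=40):
    """path: list of (dp, rotvec_deg world)"""
    for dp,rv in path:
        P,B=fk(q,k)
        mx=0
        for i in range(n):
            t=(i+1)/n;p=P+np.array(dp)*t;A=R.from_rotvec(np.radians(rv)*t)*B
            q0=q
            for _ in range(3):
                P1,B1=fk(q,k);e=np.r_[p-P1,(A*B1.inv()).as_rotvec()];q=np.clip(q+np.linalg.pinv(jac(q))@e,lo,hi)
            mx=max(mx,abs(q-q0).max()*n)
        P1,B1=fk(q,k);print(np.round(q,2),"pos",P1.round(3),"err",np.linalg.norm(P1-p).round(4),np.degrees((A*B1.inv()).magnitude()).round(2),"maxtravel",mx.round(2))
    return q
if __name__=="__main__":
    q=np.array([.049,-.053,.859,2.299,-1.186,.747,.339])
    th=np.radians(6.8);y=np.array([-np.sin(th),np.cos(th),0])
    run(q,[((0,0,.07),(0,0,0)),((0.03,0,0),50*y),((.0449,.0094,0),(0,0,90)),((0,0,0),(0,0,88.8)),((0,0,0),50*np.array([-np.sin(np.radians(5.6)),np.cos(np.radians(5.6)),0])),((0,0,-.16),(0,0,0))])
E
python3 sim.py
```

```text
[ 0.09 -0.2   0.74  2.21 -0.91  0.74 -0.  ] pos [ 0.432 -0.273  0.358] err 0.0 0.0 maxtravel 0.37
[ 0.09  0.16  0.44  1.67 -0.07  1.32 -0.9 ] pos [ 0.462 -0.273  0.358] err 0.0 0.0 maxtravel 1.69
[ 0.22  0.23  0.26  1.58 -0.06  1.34  0.61] pos [ 0.507 -0.263  0.358] err 0.0 0.0 maxtravel 1.52
[ 0.36  0.23  0.08  1.57 -0.02  1.35  2.11] pos [ 0.507 -0.263  0.358] err 0.0 0.0 maxtravel 1.51
[0.14 0.73 0.25 1.09 0.25 2.   2.11] pos [ 0.535 -0.281  0.335] err 0.0402 7.3 maxtravel 1.17
[0.15 0.85 0.22 1.23 0.2  1.75 2.02] pos [ 0.535 -0.281  0.175] err 0.0 0.0 maxtravel 0.27
```

Request:
play_rows --rows '[{"dx": 0, "dy": 0, "dz": 0.2, "ax": 0, "ay": 0, "az": 0}, {"dx": 0, "dy": 0, "dz": 0.3, "ax": 0, "ay": 0, "az": 0}, {"dx": 0, "dy": 0, "dz": 0.2, "ax": 0, "ay": 0, "az": 0}, {"dx": 0.03, "dy": 0, "dz": 0, "ax": -0.0033, "ay": 0.0276, "az": 0}, {"dx": 0.03, "dy": 0, "dz": 0, "ax": -0.0033, "ay": 0.0276, "az": 0}, {"dx": 0.03, "dy": 0, "dz": 0, "ax": -0.0033, "ay": 0.0276, "az": 0}, {"dx": 0.03, "dy": 0, "dz": 0, "ax": -0.0033, "ay": 0.0276, "az": 0}, {"dx": 0.03, "dy": 0, "dz": 0, "ax": -0.0033, "ay": 0.0276, "az": 0}, {"dx": 0.03, "dy": 0, "dz": 0, "ax": -0.0033, "ay": 0.0276, "az": 0}, {"dx": 0.03, "dy": 0, "dz": 0, "ax": -0.0033, "ay": 0.0276, "az": 0}, {"dx": 0.03, "dy": 0, "dz": 0, "ax": -0.0033, "ay": 0.0276, "az": 0}, {"dx": 0.03, "dy": 0, "dz": 0, "ax": -0.0033, "ay": 0.0276, "az": 0}, {"dx": 0.03, "dy": 0, "dz": 0, "ax": -0.0033, "ay": 0.0276, "az": 0}, {"dx": 0, "dy": 0, "dz": 0, "ax": 0, "ay": 0, "az": 0}, {"dx": 0, "dy": 0, "dz": 0, "ax": 0, "ay": 0, "az": 0}]'

```text
t: 16.85
ee_pos: [0.4623, -0.2731, 0.3579]
eef_rot: [0.998, 0.062, 0.003, 0.001]
contact_force: [-0.8, -0.2, -1.4]
opening: 0.254
grasp_force: 40.0
```

```bash
cat > st.py <<'E'
from station import telemetry
from scipy.spatial.transform import Rotation as R
import numpy as np
o=telemetry.get_obs();M=R.from_quat(o["eef_rot"]).as_matrix();a=M@[-.643,0,-.766]
print(o["t"],"pos",o["ee_pos"].round(4),"q",o["qpos"].round(3),"open",round(o["opening"],3),"toolz",M[:,2].round(3),"axis",a.round(3),"foot-yaw",np.degrees(np.arctan2(-a[1],-a[0])).round(2),"mid",(o["ee_pos"]-.0375*a).round(4),o["contact_force"].round(1))
E
python3 st.py; cat > s2.py <<'E'
from sim import *
from station import telemetry
q=telemetry.get_obs()["qpos"];c,s=np.cos(np.radians(5.6)),np.sin(np.radians(5.6));P=fk(q,k)[0]
q=run(q,[((.5073-P[0],-.2633-P[1],.23-P[2]),(0,0,90)),((0,0,0),(0,0,88.8)),((0,0,0),(-50*s,50*c,0)),((0,0,-.03),(0,0,0))])
E
python3 s2.py
```

```text
16.85 pos [ 0.4623 -0.2731  0.3579] q [ 0.096  0.161  0.437  1.668 -0.071  1.322 -0.903] open 0.254 toolz [ 0.006 -0.002 -1.   ] axis [-0.643 -0.077  0.762] foot-yaw 6.86 mid [ 0.4864 -0.2702  0.3293] [-0.8 -0.2 -1.4]
[ 0.26  0.32  0.21  1.75 -0.08  1.08  0.62] pos [ 0.507 -0.263  0.23 ] err 0.0 0.0 maxtravel 1.55
[ 0.46  0.32 -0.05  1.74  0.02  1.09  2.08] pos [ 0.507 -0.263  0.23 ] err 0.0 0.0 maxtravel 1.47
[0.25 0.81 0.04 1.21 0.28 1.94 1.95] pos [ 0.507 -0.263  0.23 ] err 0.0 0.0 maxtravel 0.92
[0.25 0.84 0.04 1.23 0.28 1.9  1.93] pos [ 0.507 -0.263  0.2  ] err 0.0 0.0 maxtravel 0.04
```

Request:
play_rows --rows '[{"dx": 0.028, "dy": 0.006, "dz": -0.08, "ax": 0, "ay": 0, "az": 0.0331}, {"dx": 0.028, "dy": 0.006, "dz": -0.08, "ax": 0, "ay": 0, "az": 0.0331}, {"dx": 0.028, "dy": 0.006, "dz": -0.08, "ax": 0, "ay": 0, "az": 0.0331}, {"dx": 0.028, "dy": 0.006, "dz": -0.08, "ax": 0, "ay": 0, "az": 0.0331}, {"dx": 0.028, "dy": 0.006, "dz": -0.08, "ax": 0, "ay": 0, "az": 0.0331}, {"dx": 0.028, "dy": 0.006, "dz": -0.08, "ax": 0, "ay": 0, "az": 0.0331}, {"dx": 0.028, "dy": 0.006, "dz": -0.08, "ax": 0, "ay": 0, "az": 0.0331}, {"dx": 0.028, "dy": 0.006, "dz": -0.08, "ax": 0, "ay": 0, "az": 0.0331}, {"dx": 0.028, "dy": 0.006, "dz": -0.08, "ax": 0, "ay": 0, "az": 0.0331}, {"dx": 0.028, "dy": 0.006, "dz": -0.08, "ax": 0, "ay": 0, "az": 0.0331}, {"dx": 0.028, "dy": 0.006, "dz": -0.08, "ax": 0, "ay": 0, "az": 0.0331}, {"dx": 0.028, "dy": 0.006, "dz": -0.08, "ax": 0, "ay": 0, "az": 0.0331}, {"dx": 0.028, "dy": 0.006, "dz": -0.08, "ax": 0, "ay": 0, "az": 0.0331}, {"dx": 0.028, "dy": 0.006, "dz": -0.08, "ax": 0, "ay": 0, "az": 0.0331}, {"dx": 0.028, "dy": 0.006, "dz": -0.08, "ax": 0, "ay": 0, "az": 0.0331}, {"dx": 0.028, "dy": 0.006, "dz": -0.08, "ax": 0, "ay": 0, "az": 0.0331}, {"dx": 0, "dy": 0, "dz": 0, "ax": 0, "ay": 0, "az": 0.0331}, {"dx": 0, "dy": 0, "dz": 0, "ax": 0, "ay": 0, "az": 0.0331}, {"dx": 0, "dy": 0, "dz": 0, "ax": 0, "ay": 0, "az": 0.0331}, {"dx": 0, "dy": 0, "dz": 0, "ax": 0, "ay": 0, "az": 0.0331}]'

```text
t: 18.85
ee_pos: [0.5066, -0.2637, 0.231]
eef_rot: [0.451, 0.893, 0.003, -0.001]
contact_force: [0.4, 0.4, -2.0]
opening: 0.247
grasp_force: 40.0
```

Request:
play_rows --rows '[{"dx": 0, "dy": 0, "dz": 0, "ax": 0, "ay": 0, "az": 0.0331}, {"dx": 0, "dy": 0, "dz": 0, "ax": 0, "ay": 0, "az": 0.0331}, {"dx": 0, "dy": 0, "dz": 0, "ax": 0, "ay": 0, "az": 0.0331}, {"dx": 0, "dy": 0, "dz": 0, "ax": 0, "ay": 0, "az": 0.0331}, {"dx": 0, "dy": 0, "dz": 0, "ax": 0, "ay": 0, "az": 0.0331}, {"dx": 0, "dy": 0, "dz": 0, "ax": 0, "ay": 0, "az": 0.0331}, {"dx": 0, "dy": 0, "dz": 0, "ax": 0, "ay": 0, "az": 0.0331}, {"dx": 0, "dy": 0, "dz": 0, "ax": 0, "ay": 0, "az": 0.0331}, {"dx": 0, "dy": 0, "dz": 0, "ax": 0, "ay": 0, "az": 0.0331}, {"dx": 0, "dy": 0, "dz": 0, "ax": 0, "ay": 0, "az": 0.0331}, {"dx": 0, "dy": 0, "dz": 0, "ax": 0, "ay": 0, "az": 0}, {"dx": 0, "dy": 0, "dz": 0, "ax": 0, "ay": 0, "az": 0}]'

```text
t: 20.05
ee_pos: [0.5068, -0.2635, 0.2308]
eef_rot: [-0.049, 0.999, 0.001, -0.002]
contact_force: [0.0, 0.3, -1.0]
opening: 0.257
grasp_force: 40.0
```

```bash
python3 st.py
```

```text
20.05 pos [ 0.5068 -0.2635  0.2308] q [ 0.459  0.319 -0.04   1.739  0.014  1.089  2.083] open 0.257 toolz [-0.004  0.003 -1.   ] axis [0.643 0.061 0.763] foot-yaw -174.58 mid [ 0.4826 -0.2658  0.2022] [ 0.   0.3 -1. ]
```

Now I'll tilt +50° about the board's y axis (ten rows of 5°), then lower 30 mm.

Request:
play_rows --rows '[{"dx": 0, "dy": 0, "dz": 0, "ax": -0.0027, "ay": 0.0276, "az": 0}, {"dx": 0, "dy": 0, "dz": 0, "ax": -0.0027, "ay": 0.0276, "az": 0}, {"dx": 0, "dy": 0, "dz": 0, "ax": -0.0027, "ay": 0.0276, "az": 0}, {"dx": 0, "dy": 0, "dz": 0, "ax": -0.0027, "ay": 0.0276, "az": 0}, {"dx": 0, "dy": 0, "dz": 0, "ax": -0.0027, "ay": 0.0276, "az": 0}, {"dx": 0, "dy": 0, "dz": 0, "ax": -0.0027, "ay": 0.0276, "az": 0}, {"dx": 0, "dy": 0, "dz": -0.06, "ax": -0.0027, "ay": 0.0276, "az": 0}, {"dx": 0, "dy": 0, "dz": -0.08, "ax": -0.0027, "ay": 0.0276, "az": 0}, {"dx": 0, "dy": 0, "dz": -0.08, "ax": -0.0027, "ay": 0.0276, "az": 0}, {"dx": 0, "dy": 0, "dz": -0.08, "ax": -0.0027, "ay": 0.0276, "az": 0}, {"dx": 0, "dy": 0, "dz": 0, "ax": 0, "ay": 0, "az": 0}, {"dx": 0, "dy": 0, "dz": 0, "ax": 0, "ay": 0, "az": 0}, {"dx": 0, "dy": 0, "dz": 0, "ax": 0, "ay": 0, "az": 0}]'

```text
t: 21.35
ee_pos: [0.5074, -0.2634, 0.2016]
eef_rot: [-0.045, 0.905, -0.018, -0.422]
contact_force: [0.7, 0.2, -1.3]
opening: 0.25
grasp_force: 40.0
```

```bash
python3 st.py; python3 - <<'E'
from station import telemetry,optics
from scipy.spatial.transform import Rotation as R
import pickle,cv2
from h import *
d={n:optics.grab_frame(n) for n in ("top","scene")};pickle.dump(d,open("w4.pkl","wb"))
o=telemetry.get_obs();a=R.from_quat(o["eef_rot"]).as_matrix()@[-.643,0,-.766]
for n in d: print(n,proj(d[n],[o["ee_pos"]+a*.05,o["ee_pos"]-a*.125,o["ee_pos"]-a*.079]).round(1).tolist())
A=d["scene"]["image"][150:310,210:410,::-1];B=d["top"]["image"][190:350,300:460,::-1]
cv2.imwrite("pics/h4.png",np.hstack([cv2.resize(A,(440,352),interpolation=2),cv2.resize(B,(352,352),interpolation=2)]))
E
```

```text
21.35 pos [ 0.5074 -0.2634  0.2016] q [0.248 0.833 0.043 1.234 0.274 1.894 1.935] open 0.25 toolz [-0.763 -0.071 -0.643] axis [ 0.995  0.097 -0.   ] foot-yaw -174.43 mid [ 0.4701 -0.267   0.2016] [ 0.7  0.2 -1.3]
top [[363.8, 229.4], [371.5, 300.4], [369.4, 281.3]]
scene [[277.6, 207.1], [324.5, 172.9], [313.2, 181.1]]
```

View pics/h4.png

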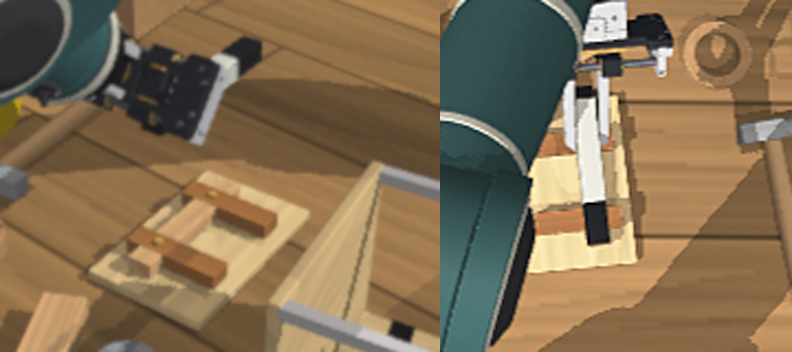

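The lamp is level over the middle of the board. In the top view the foot end is at (371,301), against (371.5,300.4) predicted. I'm handing the job in.

```bash
python3 -c "
from station import ticket
print(ticket.close_job())"
```

```text
the job is handed in; nothing more can be done
None
```

I handed the job in with the guard fully open at its stop and the lamp held level, lengthwise over the middle of the board, about 20 cm above the table; I left the driver in its dock and touched nothing else.

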